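# Clamp a sharpening stone and hold the spring end stop back at the mark

### The job

The grey sharpening stone lies loose between the open jaws of the little vise and its end is to be dressed: crank the vise until the stone is held firmly between both jaws, let go of the crank, then take the black post of the spring-loaded end stop and draw it back until its brass pointer stands on the middle of the red tab. The stop springs back when let go, so finish while still holding the post there, pointer on the tab, with the stone still clamped. Do not disturb the cup, pen and pliers lying around.

Things in the scene. Friction and masses are not known exactly. Their poses are not given: they have to be found in the camera images.
- vise: Grey vise fixed on the worktop, base 118 (x) x 275 (y, -120 to 155) x 12 mm; origin under the middle of the jaws, on the worktop. x points away from the robot (turned by the yaw), y left along the stone and the stop's travel, z up. Front (fixed) jaw's face at x -38 mm; both jaws 80 mm long in y, tops at z 38 to 39 mm. Crank at the -y end; the end stop's guide at y 65 to 154 mm, rails' tops at z 28 mm.
- jaw (a joint): Travel of the moving (rear) jaw in m: 0 is fully open (its face 60 mm from the fixed jaw), grows as it closes towards the robot. It is geared to the crank, 10 mm per rad of crank. It pushes the 26 mm wide stone against the fixed jaw, and so is tight at about 0.034; it stays where the crank is left.
- crank (a joint): Angle of the crank in rad, 0 to 4.4; grows as it is turned clockwise seen from above, which closes the jaw. At 0 the arm points along the vise's -y, at pi/2 along its -x. About 4 N at the knob turns it (friction, no spring); it stays where it is left and locks the jaw. Some 10 N at the knob once the jaw is on the stone clamps it well.
- crank_axis (a point): Point on the crank's vertical axis, 85 mm above the worktop; arm from axis to knob 40 mm; axes as the vise's.
- knob_grip (a point): Point on the axis of the crank's upright dark wooden knob (16 mm across, from 62 to 104 mm above the worktop), at the height to grip, 89 mm above the worktop. The knob spins freely on its pin, so a gripper need not turn with the crank.
- stop (a joint): Travel of the spring-return end stop in m, 0 (home, nose near the stone's end) to 0.055, grows as it is drawn along the vise's +y, away from the stone. Spring 110 N/m: about 4 N at home, 8 N at 0.04; it returns home when let go.
- post_grip (a point): Point on the axis of the end stop's upright black round post, 68 mm above the worktop, the height to grip. The post is 16 mm across and stands from 28 to 84 mm above the worktop (foot 20 mm wide up to 34 mm); axes as the vise's; moves with the stop.
- pointer (a point): Tip of the brass pointer on the end stop, over the scale on the front rail, level with the post's axis along y; axes as the vise's.
- tab_mid (a point): Middle of the red tab on the front rail, 8 mm wide along the vise's y, flat, cannot be moved by touch; 22 to 45 mm from the pointer's home along +y; axes as the vise's.
- tab (a joint): Where the red tab is set, in m: the value of joint stop at which the pointer stands on the middle of the tab (0.022 to 0.045).
- stone: Loose grey sharpening stone 26 x 102 x 21 mm lying on the vise's base between the jaws, long side along its own y; origin at the centre of its underside (12 mm above the worktop), z up.
- lamp_shade (a point): Middle of the lower rim of the hanging green lamp shade, a solid fixed obstacle: 130 mm across, rim 477 mm above the worktop, 120 mm high, its neck going from there up and right to a post on the worktop's right side. Keep wrist and forearm clear: pass it close to the base and low, and come to the vise from its left. A solid shaft also hangs at x 0.37, y -0.46 m.
- crucible_cup: Beige cup, 47 mm across and 44 mm high; bystander; origin at the centre of its underside.
- pen_1: Dark pen 135 mm long, lying; bystander; origin at the underside of its middle.
- pliers_lying_1: Pliers lying flat, 127 x 50 x 11 mm; bystander; origin at the underside of its middle.

How it is judged:
On the way, in this order (a step that is already met when the one before it is completed fails the run):
1. the stone is clamped between both jaws (contact force between each of jaw, vise_c1 and stone above 2 N and value of joint jaw between 0.028 and 0.038 m and angle between stone's own z axis and vertical below 0.12 rad and angle between the y axis of stone and the y axis of vise, either way round below 0.06 rad), for 0.2 s.
2. the end stop is drawn back so that its pointer stands on the red tab (y of pointer in the frame of tab_mid between -0.004 and 0.004 m), for 0.3 s.
At the end, for the whole second after the job is handed in: The stone is clamped flat between both jaws (more than 2 N from each, within 0.06 rad of the jaws' line), the stop's pointer is within 4 mm of the middle of the red tab and at rest, and the gripper is still holding the post (contact over 1.5 N) (all of step 1 and all of step 2 and contact force between the fingers and stop above 1.5 N and velocity of joint stop between -0.01 and 0.01 m/s); the arm keeps its last pose, push and grip.
It fails at once if the cup is pushed more than 30 mm (distance of crucible_cup from where it was at the start of the episode above 0.03 m).
It fails at once if the pen is pushed more than 30 mm (distance of pen_1 from where it was at the start of the episode above 0.03 m).
It fails at once if the pliers is pushed more than 30 mm (distance of pliers_lying_1 from where it was at the start of the episode above 0.03 m).
It also fails if it takes over 64 s, if anything falls off the work surface, if the arm or the gripper's body presses on something with over 40 N, if the wrist force passes 120 N, or if a joint passes its speed limit or range.

### The arm

A 6-joint arm with a two-finger parallel gripper is mounted at the origin on a cart in front of the work surface, level with it; the furniture and walls round the work are solid. World frame = base frame: x ahead of the robot, y to its left, z up, the work surface at z = 0. Lengths are in m, angles in rad, forces in N, time in s.
With the tool pointing down it reaches from about 0.325 to 0.75 m from the base axis. Payload 7.6 kg.
Tool frame: the origin (TCP) lies at the very end of the fingers, on their centre line; the grasp point (between the pads) lies 19 mm behind it; z points along the fingers, y is the direction in which the jaws open and shut (so a half turn about z gives the same grasp; the last joint's range is limited). The gripper opens to 85 mm and grips with 20 to 120 N. Pads are 22 mm wide; open, the fingers measure 114 mm over their backs; the gripper's body (76 mm by 85 mm) begins 54 mm behind the grasp point. The pads swing forward as they close: fully open they stand 13 mm farther back than shut.
Start: joints at [1.243, 0.052, 1.401, -0, 1.689, -0.07], TCP at [0.134, 0.508, 0.231] pointing down, gripper open.
Joint ranges: [-2.9, 2.9], [-0.91, 2.17], [0.12, 2.37], [-1.06, 4.2], [0.26, 2.73], [-2.93, 2.93]. Speed limits (rad/s): [2.57, 2.57, 3.01, 3.14, 3.14, 3.14].

### API

Orientations are given as a unit quaternion [w, x, y, z].
In Python, from plant import ctrl gives the robot as it stands.
- The arm moves only by the tool apply_moves, never from a script. Its argument "series" is text: rows parted by semicolons, each of 7 numbers parted by spaces: the shift along the tool's x, y, z each as a share of 800 mm, from -1 to 1, then the turn, a rotation vector about the tool's x, y, z each as a share of 45 degrees, from -1 to 1, then the gripper's target within -1 to 1 (fully open at 1, half-way at 0, shut at -1). In form: tx ty tz rx ry rz claw; .... A call has 1 to 5 rows; each row is the pose to reach, as a shift and turn from the pose commanded when the call began, along the tool's axes at that moment; what a row does not reach only later rows make up. A row lasts 1/8 s, in which the tool goes at most 62.5 mm and 10.7 degrees, less where a joint would pass 70% of its speed; a pose out of reach is approached as far as the arm can. A call with a number of a shift or a turn outside -1 to 1 is refused whole. A call with a gripper value outside its range is refused whole. The fingers move at their own pace and stop on an object; the grip force is fixed at half the most. Time passes only in rows, so rows that repeat a pose let the fingers close. It gives the time, the measured TCP pose, the force and the opening at its end, in the units of the state.
- ctrl.sense(): the state, without advancing time (a new reading comes with each control period).
- ctrl.read_camera(name): name is "scene" or "top" or "wrist"; returns a dict with "image" (420x560x3 uint8, red, green, blue), "intrinsics" (3x3 intrinsics, pixels), "rvec" (rotation vector, rad) and "tvec" (3), from world to camera coordinates, as OpenCV has them. Camera axes: x right, y down, z forward; pixel columns grow to the right and rows downward; lengths in m; the calibration is good to about 2 mm. A picture is of the moment at which its call begins. There is no depth.
- ctrl.hand_in(): hands the job in, once; it reports no verdict.
The state is a dict: "clock": time; "joint_positions": joint angles; "dq": joint speeds; "joint_torque": joint torques, N m; "tool_pos": TCP position; "tool_rot": TCP orientation; "force": force on the tool from outside, world axes, zero at the start; "moment": the same for the moment, N m; "opening": opening from 0.0 (shut) to 1.0 (fully open).
Only numpy, scipy, OpenCV 4.12 (cv2) and the standard library are available. Lean on these libraries where they do the work, as an engineer would, in place of code of your own. Each camera call takes 0.05 s, during which the arm holds its last target.

## Working session

There is one attempt and no reset: what is moved stays moved. The work goes in short steps, Python scripts to look and compute and a tool call to move; the robot and the scene stay as the last step left them, time stands still between calls to the robot, and variables do not carry over. Pictures are saved under pics/ and viewed, and the job is handed in when it is done.

Besides the shell and the picture viewer there is one more tool, called after ">>>" as a command line: name --argument value ..., lists and objects as JSON in quotes. apply_moves: Moves the arm, as the interface text tells. Its arguments: {"type":"object","properties":{"series":{"type":"string"}},"required":["series"]}

```bash
mkdir -p pics; ls; python3 - <<'E'
from plant import ctrl
import cv2,pickle
s=ctrl.sense();print(s)
d={}
for n in ("scene","top","wrist"):
    c=ctrl.read_camera(n);d[n]=c
    cv2.imwrite(f"pics/{n}0.png",c["image"][:,:,::-1]);print(n,c["intrinsics"],c["rvec"],c["tvec"])
pickle.dump(d,open("c0.pkl","wb"))
E
```

```text
pics
{'clock': 0.0, 'joint_positions': array([ 1.24267500e+00,  5.28614775e-02,  1.40175824e+00,  1.23637485e-05,
        1.68856612e+00, -7.02598344e-02]), 'dq': array([ 9.43643146e-04,  4.49033138e-04, -5.92478325e-04, -1.67200088e-03,
       -2.07719134e-05,  1.64414922e-04]), 'joint_torque': array([-7.83786090e-04, -3.81685388e+01, -3.60173392e+01, -1.48392646e-04,
        6.27037385e-03, -4.54752831e-05]), 'tool_pos': array([0.13373886, 0.50736874, 0.23044256]), 'tool_rot': array([-1.63643889e-04,  1.28573079e-01,  9.91699717e-01, -7.79622363e-04]), 'force': array([0.37512967, 0.19494157, 0.32854865]), 'moment': array([0.00331929, 0.02126837, 0.00242511]), 'opening': 1.0020144495300636}
scene [[440.48736587   0.         283.60318681]
 [  0.         440.48736587 214.66395309]
 [  0.           0.           1.        ]] [ 0.66283416 -2.39707868  1.40918053] [0.58866874 0.31375933 1.39027779]
top [[495.99730478   0.         288.98549997]
 [  0.         495.99730478 211.92705174]
 [  0.           0.           1.        ]] [ 2.16882046 -2.16526243  0.08479343] [0.2013034  0.58095693 1.40758028]
wrist [[350.52298773   0.         288.812979  ]
 [  0.         350.52298773 205.78891187]
 [  0.           0.           1.        ]] [-2.30661172 -1.77778352 -0.24467184] [-0.52386859 -0.03487809  0.37848199]
```

View pics/scene0.png

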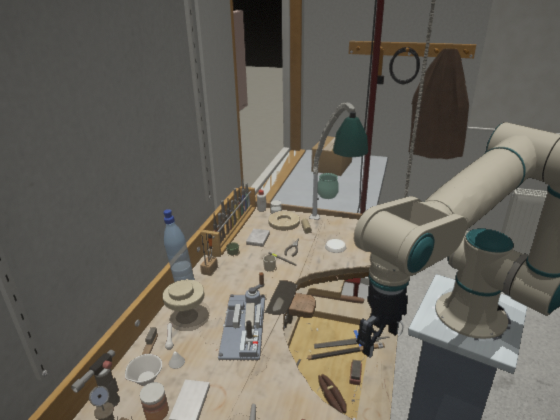

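View pics/top0.png

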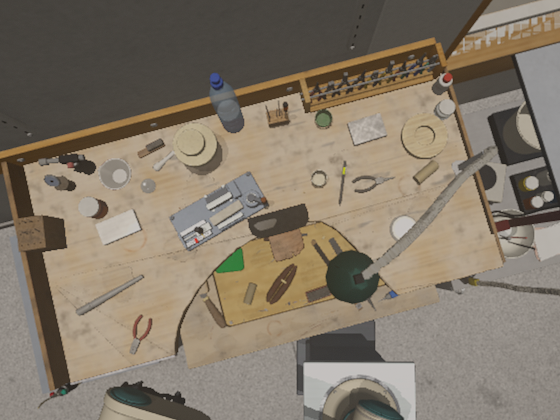

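View pics/wrist0.png

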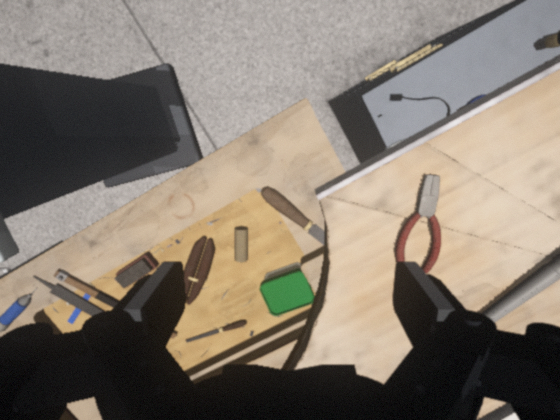

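The vise is near (218,210) in the top view and (245,325) in the scene view, with the crank's dark knob near (263,200) in top. The lamp shade is at (352,277) in top. I'll zoom in next.

```bash
python3 - <<'E'
import cv2
a=cv2.imread("pics/top0.png")[160:260,155:325]; cv2.imwrite("pics/topz.png",cv2.resize(a,None,fx=4.7,fy=4.7,interpolation=cv2.INTER_CUBIC))
a=cv2.imread("pics/scene0.png")[255:365,200:330]; cv2.imwrite("pics/scz.png",cv2.resize(a,None,fx=5.4,fy=5.4,interpolation=cv2.INTER_CUBIC))
E
```

```text
(no output)
```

View pics/topz.png

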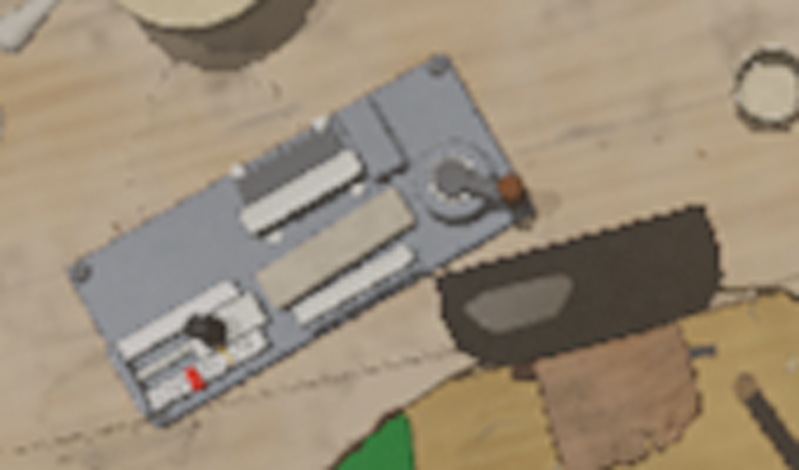

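View pics/scz.png

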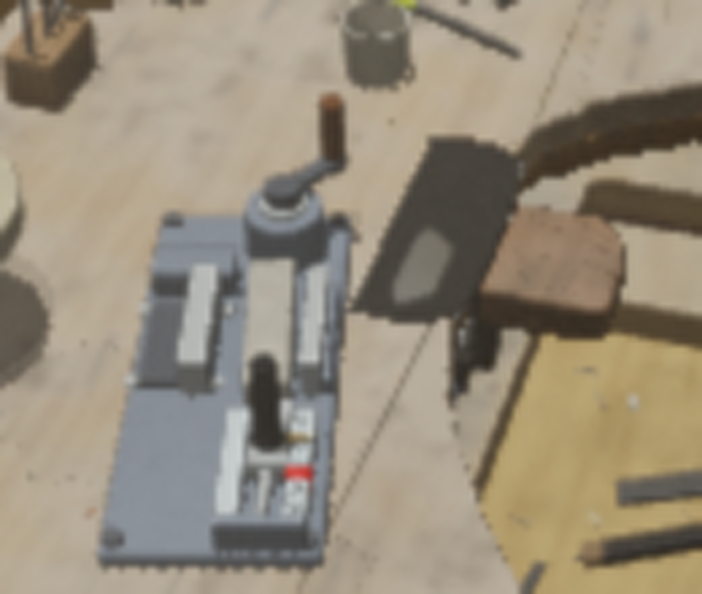

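```bash
cat > h.py <<'E'
import numpy as np,cv2,pickle
from scipy.spatial.transform import Rotation as R
def ray(c,uv):
    Rm=cv2.Rodrigues(np.array(c["rvec"],float))[0];t=np.array(c["tvec"],float).ravel()
    K=np.array(c["intrinsics"]);d=Rm.T@np.linalg.inv(K)@np.array([uv[0],uv[1],1.]);return -Rm.T@t,d
def onz(c,uv,z):
    o,d=ray(c,uv);return o+d*(z-o[2])/d[2]
def tri(c1,u1,c2,u2):
    o1,d1=ray(c1,u1);o2,d2=ray(c2,u2);d1/=np.linalg.norm(d1);d2/=np.linalg.norm(d2)
    s=np.linalg.lstsq(np.c_[d1,-d2],o2-o1,rcond=None)[0];p,q=o1+d1*s[0],o2+d2*s[1]
    return (p+q)/2,np.linalg.norm(p-q)
def proj(c,p):
    return cv2.projectPoints(np.array(p,float).reshape(-1,1,3),np.array(c["rvec"],float),np.array(c["tvec"],float),np.array(c["intrinsics"]),None)[0][:,0]
E
python3 - <<'E'
from h import *
np.set_printoptions(precision=4,suppress=True)
d=pickle.load(open("c0.pkl","rb"));T,S=d["top"],d["scene"]
t=lambda u,v:((u+.5)/4.7-.5+155,(v+.5)/4.7-.5+160)
s=lambda u,v:((u+.5)/5.4-.5+200,(v+.5)/5.4-.5+255)
for n,p in dict(lr=(68,272),rr=(440,55),fr=(525,212),fl=(158,425)).items(): print(n,onz(T,t(*p),.012))
for n,p in dict(rl=(100,562),fl=(322,562),rr=(163,215)).items(): print("S",n,onz(S,s(*p),.012))
for n,a,b,z in (("knob",(511,186),(332,97),.104),("post",(203,325),(264,360),.084),("tab",(195,380),(299,472),.028),("ptr",(223,353),(298,437),.03),("axis",(455,178),(287,190),.09)):
    print(n,onz(T,t(*a),z),onz(S,s(*b),z),*tri(T,t(*a),S,s(*b)))
print("lamp",onz(T,(352,277),.52),"cup",onz(T,(319,180),.044),"pliers",onz(T,(372,184),0),onz(T,(141,330),0),"pen",onz(T,(343,182),0))
E
```

```text
lr [0.5654 0.5545 0.012 ]
rr [0.7025 0.3232 0.012 ]
fr [0.6033 0.2691 0.012 ]
fl [0.4703 0.4961 0.012 ]
S rl [0.562  0.5595 0.012 ]
S fl [0.4636 0.5011 0.012 ]
S rr [0.704  0.3203 0.012 ]
knob [0.6087 0.2718 0.104 ] [0.6095 0.2682 0.104 ] [0.608  0.2714 0.1067] 0.0010655778980260117
post [0.5282 0.455  0.084 ] [0.5273 0.4564 0.084 ] [0.5283 0.4552 0.0826] 4.80705449550594e-05
tab [0.4976 0.4704 0.028 ] [0.4998 0.4681 0.028 ] [0.4979 0.47   0.0307] 0.0007433830099591612
ptr [0.5142 0.4531 0.03  ] [0.5136 0.4489 0.03  ] [0.5129 0.4518 0.033 ] 0.002565681510524688
axis [0.6152 0.3059 0.09  ] [0.5931 0.34   0.09  ] [0.6181 0.3083 0.0582] 0.002136641772394819
lamp [0.4126 0.0767 0.52  ] cup [0.6715 0.1158 0.044 ] pliers [ 0.6666 -0.043   0.    ] [0.2388 0.6312 0.    ] pen [0.6725 0.0427 0.    ]
```

The base corners put the vise yaw at about 30.6° and its origin near (0.593, 0.396). By triangulation the knob is at (0.608, 0.2715) and the post at (0.528, 0.455). The crank starts at about 0.8 rad. Next is a helper that gives move shares.

```bash
cat >> h.py <<'E'
def share(st,pos,yawdeg=None):
    """tool-frame shares to bring the TCP to pos, tool down, tool y at yawdeg in world"""
    q=np.array(st["tool_rot"]);Rt=R.from_quat([q[1],q[2],q[3],q[0]])
    v=Rt.inv().apply(np.array(pos)-st["tool_pos"])/.8
    r=np.zeros(3)
    if yawdeg is not None:
        a=np.deg2rad(yawdeg);y=np.array([np.cos(a),np.sin(a),0]);z=np.array([0,0,-1.])
        G=R.from_matrix(np.c_[np.cross(y,z),y,z]);r=(Rt.inv()*G).as_rotvec()/np.deg2rad(45)
    return np.round(v,4),np.round(r,3)
E
python3 - <<'E'
from h import *
from plant import ctrl
d=pickle.load(open("c0.pkl","rb"))
print("lamp",onz(d["scene"],(351,150),.477))
print(share(ctrl.sense(),(.608,.2715,.19),30.6))
E
```

```text
lamp [0.4270797 0.0281703 0.477    ]
(array([-0.6484, -0.134 ,  0.051 ]), array([-0.001,  0.   ,  0.992]))
```

>>> apply_moves --series "-0.325 -0.067 0.02 0 0 0.99 1;-0.325 -0.067 0.02 0 0 0.99 1;-0.325 -0.067 0.02 0 0 0.99 1;-0.325 -0.067 0.02 0 0 0.99 1;-0.325 -0.067 0.02 0 0 0.99 1"

```text
clock: 0.78
tool_pos: [0.374, 0.3875, 0.2144]
tool_rot: [-0.0, 0.498, 0.867, -0.001]
force: [-0.3, 0.9, 0.0]
opening: 0.998
```

```bash
python3 - <<'E'
from h import *
from plant import ctrl
s=ctrl.sense();print(s["tool_pos"],s["joint_positions"],s["force"],share(s,(.608,.2715,.19),30.6))
E
```

```text
[0.37398295 0.38746343 0.21440399] [ 7.34722979e-01  9.67533987e-02  1.38736775e+00 -3.83370222e-04
  1.65889067e+00  2.05430222e-01] [-0.2645331   0.8541015   0.04052185] (array([-0.2728,  0.1794,  0.0305]), array([-0.002,  0.001, -0.006]))
```

>>> apply_moves --series "-0.273 0.179 0.03 0 0 0 1;-0.273 0.179 0.03 0 0 0 1;-0.273 0.179 0.03 0 0 0 1;-0.273 0.179 0.03 0 0 0 1;-0.273 0.179 0.03 0 0 0 1"

```text
clock: 1.4
tool_pos: [0.6079, 0.2728, 0.1889]
tool_rot: [-0.001, 0.496, 0.868, -0.001]
force: [0.2, -0.3, 0.4]
opening: 0.998
```

```bash
python3 - <<'E'
from h import *
from plant import ctrl
s=ctrl.sense();print(s["tool_pos"],s["joint_positions"],s["force"])
d={}
for n in ("scene","top","wrist"):
    c=ctrl.read_camera(n);d[n]=c
    cv2.imwrite(f"pics/{n}1.png",c["image"][:,:,::-1])
pickle.dump(d,open("c1.pkl","wb"))
E
```

```text
[0.60790914 0.27284333 0.18892119] [ 3.66534928e-01  4.74555771e-01  9.86040185e-01 -1.59630627e-04
  1.68401861e+00 -1.66834706e-01] [ 0.20448462 -0.3466482   0.44875425]
```

View pics/wrist1.png

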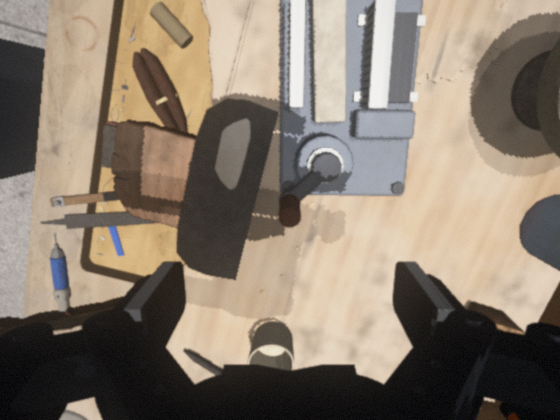

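View pics/scene1.png

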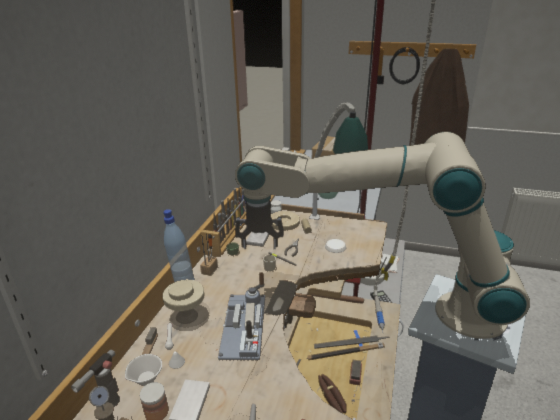

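View pics/top1.png

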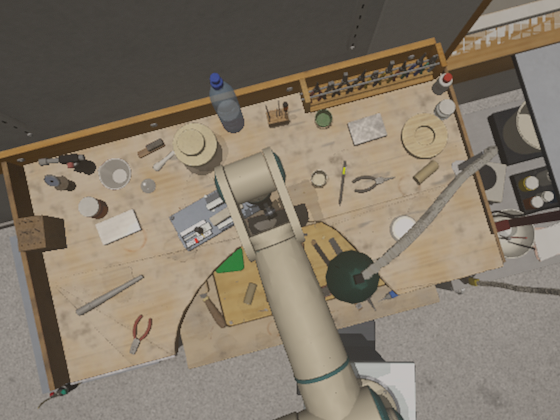

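The forearm is well clear of the shade, and the wrist view shows the knob at about (290,210). A dark hatchet blade lies close by, at wrist (238,185), so I'll find its height and refine the knob and crank axis.

```bash
python3 - <<'E'
from h import *
np.set_printoptions(precision=4,suppress=True)
d=pickle.load(open("c0.pkl","rb"));T,S=d["top"],d["scene"];W=pickle.load(open("c1.pkl","rb"))["wrist"]
t=lambda u,v:((u+.5)/4.7-.5+155,(v+.5)/4.7-.5+160)
s=lambda u,v:((u+.5)/5.4-.5+200,(v+.5)/5.4-.5+255)
print("blade +y rear",*tri(T,t(437,275),S,s(355,305)),*tri(T,t(437,275),W,(277,105)))
print("blade -y rear",*tri(T,t(705,207),S,s(430,140)),*tri(T,t(705,207),W,(238,278)))
print("blade fr +y",*tri(T,t(490,360),S,s(465,318)),*tri(T,t(490,360),W,(205,98)))
a=W["image"][140:240,240:360,::-1];cv2.imwrite("pics/wz.png",cv2.resize(a,None,fx=6,fy=6,interpolation=cv2.INTER_CUBIC))
E
```

```text
blade +y rear [0.5627 0.3234 0.0056] 0.0038273993998824895 [0.5626 0.3271 0.0003] 0.0062101009289957905
blade -y rear [ 0.6094  0.1573 -0.0013] 0.003169943797394305 [ 0.6106  0.1566 -0.0027] 0.004772498295766999
blade fr +y [ 0.5087  0.29   -0.0055] 0.00667972578353393 [0.5071 0.2963 0.0092] 0.014145640077824578
```

View pics/wz.png

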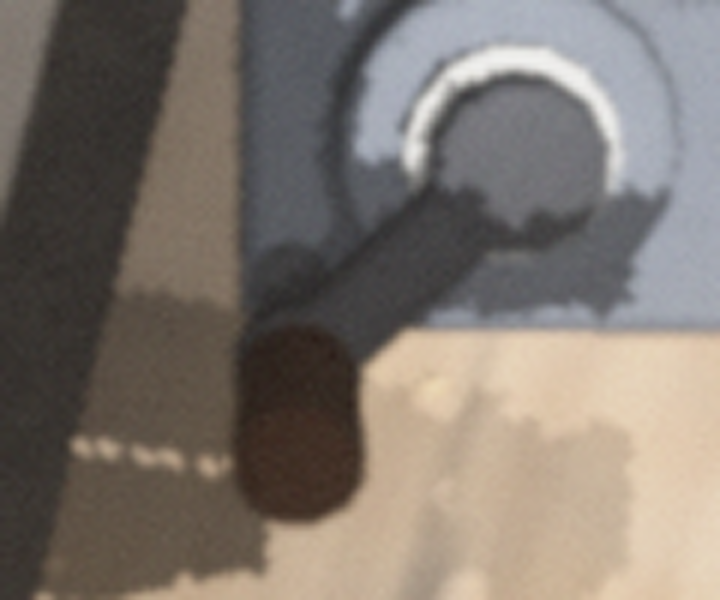

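The blade lies flat at z≈0. In the zoom, the knob's top is at (300,465) and the boss centre at (522,155).

```bash
python3 - <<'E'
from h import *
from plant import ctrl
np.set_printoptions(precision=4,suppress=True)
W=pickle.load(open("c1.pkl","rb"))["wrist"];T=pickle.load(open("c0.pkl","rb"))["top"]
w=lambda u,v:((u+.5)/6-.5+240,(v+.5)/6-.5+140)
t=lambda u,v:((u+.5)/4.7-.5+155,(v+.5)/4.7-.5+160)
print("knobtop",onz(W,w(300,462),.104),*tri(W,w(300,462),T,t(511,186)))
print("boss",onz(W,w(522,155),.062),onz(W,w(522,155),.068),onz(T,t(452,176),.062),*tri(W,w(522,155),T,t(452,176)))
print(share(ctrl.sense(),(.608,.2715,.072)))
E
```

```text
knobtop [0.6078 0.2716 0.104 ] [0.6082 0.2717 0.1043] 0.0009338845257653425
boss [0.6181 0.3107 0.062 ] [0.617  0.3112 0.068 ] [0.6198 0.3103 0.062 ] [0.6196 0.3105 0.0575] 0.0015253444475681218
(array([-0.006 ,  0.0001,  0.1488]), array([0., 0., 0.]))
```

>>> apply_moves --series "-0.006 0 0.146 0 0 0 1;-0.006 0 0.146 0 0 0 1;-0.006 0 0.146 0 0 0 1;-0.006 0 0.146 0 0 0 -1;-0.006 0 0.146 0 0 0 -1"

```text
clock: 2.17
tool_pos: [0.61, 0.2719, 0.0788]
tool_rot: [0.002, 0.495, 0.869, 0.002]
force: [0.0, -0.2, -0.6]
opening: 0.602
```

>>> apply_moves --series "0 0 0 0 0 0 -1;0 0 0 0 0 0 -1;0 0 0 0 0 0 -1;0 0 0 0 0 0 -1"

```text
clock: 2.68
tool_pos: [0.609, 0.2708, 0.0758]
tool_rot: [0.0, 0.495, 0.869, 0.001]
force: [-2.7, -1.0, 5.2]
opening: 0.169
```

```bash
python3 - <<'E'
from h import *
from plant import ctrl
s=ctrl.sense();print(s["tool_pos"],s["opening"],s["force"])
c=ctrl.read_camera("wrist");cv2.imwrite("pics/wrist2.png",c["image"][:,:,::-1])
E
```

```text
[0.60895391 0.27076959 0.07578293] 0.16862701061995747 [-2.69754532 -0.98356675  5.21575619]
```

View pics/wrist2.png

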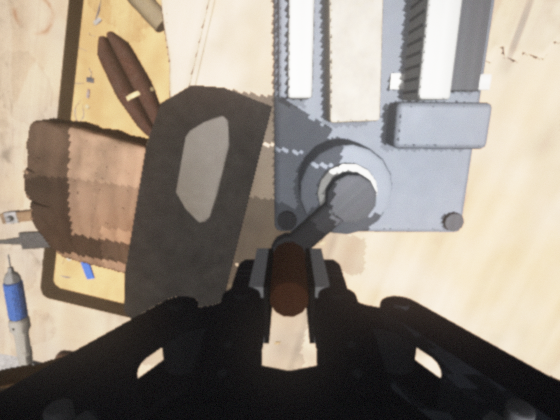

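The knob is between the pads. I'll crank along the arc now; tool x = vise y and tool y = vise x.

>>> apply_moves --series "0.0078 -0.0062 0 0 0 0 -1;0.0167 -0.0107 0 0 0 0 -1;0.0263 -0.0134 0 0 0 0 -1;0.0363 -0.0141 0 0 0 0 -1;0.0462 -0.0128 0 0 0 0 -1"

```text
clock: 3.35
tool_pos: [0.5818, 0.2966, 0.0758]
tool_rot: [0.001, 0.495, 0.869, 0.0]
force: [3.7, -3.8, 6.3]
opening: 0.166
```

>>> apply_moves --series "0 0 0 0 0 0 -1"

```text
clock: 3.48
tool_pos: [0.5815, 0.2976, 0.0758]
tool_rot: [0.001, 0.495, 0.869, 0.001]
force: [1.8, -1.1, 5.2]
opening: 0.167
```

```bash
python3 - <<'E'
from h import *
from plant import ctrl
s=ctrl.sense();print(s["tool_pos"],s["opening"],s["force"])
v=s["tool_pos"][:2]-[.6188,.3105];x=v@[.861,.509];y=v@[-.509,.861];print(x,y,np.hypot(x,y),np.arctan2(-x,-y))
f=s["force"][:2];print("f vise",f@[.861,.509],f@[-.509,.861])
c=ctrl.read_camera("wrist");cv2.imwrite("pics/wrist3.png",c["image"][:,:,::-1])
E
```

```text
[0.58149386 0.29759257 0.07577701] 0.16659205003486638 [ 1.8248215  -1.11333875  5.16024344]
-0.03869046911568053 0.007875533163504362 0.03948387548102245 1.7716051945153315
f vise 1.0044818902281403 -1.887418804510724
```

View pics/wrist3.png

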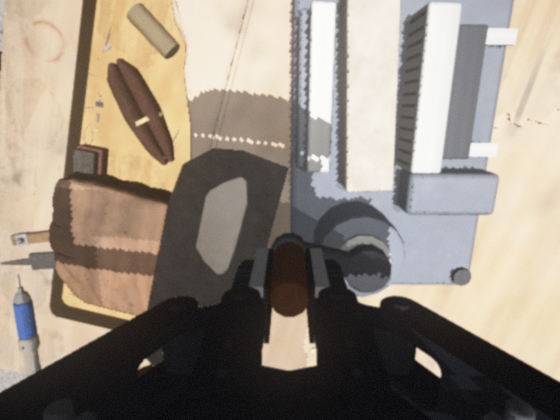

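The knob is following well, now at crank ≈1.77 rad with low forces.

>>> apply_moves --series "0.0095 0.0033 0 0 0 0 -1;0.0181 0.0083 0 0 0 0 -1;0.0255 0.015 0 0 0 0 -1;0.0315 0.0229 0 0 0 0 -1;0.0358 0.032 0 0 0 0 -1"

```text
clock: 4.15
tool_pos: [0.5885, 0.3345, 0.0757]
tool_rot: [0.0, 0.495, 0.869, -0.0]
force: [-0.9, -6.1, 8.2]
opening: 0.167
```

```bash
cat > chk.py <<'E'
from h import *
from plant import ctrl
s=ctrl.sense();print(s["tool_pos"],s["opening"],s["force"])
v=s["tool_pos"][:2]-[.6188,.3105];x=v@[.861,.509];y=v@[-.509,.861];a=np.arctan2(-x,-y);print(x,y,np.hypot(x,y),a%6.283)
f=s["force"][:2];fx,fy=f@[.861,.509],f@[-.509,.861];print("f vise",fx,fy,"tang",-fx*np.cos(a)+fy*np.sin(a))
E
python3 chk.py
```

```text
[0.58850201 0.33447189 0.07570225] 0.16652226022918207 [-0.92489316 -6.05373444  8.22117786]
-0.013884874923671863 0.036061471629032366 0.038642198277239845 2.7740546293343384
f vise -3.87768384298187 -4.7414947284717375 tang -5.322420988333539
```

>>> apply_moves --series "0.0024 0.0097 0 0 0 0 -1;0.0029 0.0172 0 0 0 0 -1;0.0026 0.0222 0 0 0 0 -1;0.0018 0.0271 0 0 0 0 -1"

```text
clock: 4.65
tool_pos: [0.6061, 0.347, 0.0757]
tool_rot: [-0.0, 0.495, 0.869, -0.0]
force: [-4.0, -4.1, 9.6]
opening: 0.163
```

```bash
python3 chk.py
```

```text
[0.60608656 0.34700027 0.07571342] 0.1627220940793143 [-3.97857962 -4.07900381  9.55130382]
0.007632365845341359 0.03789787584859657 0.03865878945638072 3.340141942804403
f vise -5.501769991911276 -1.4869252546879868 tang -5.099917543848246
```

>>> apply_moves --series "-0.0006 0.0024 0 0 0 0 -1;-0.0013 0.0048 0 0 0 0 -1;-0.0013 0.0048 0 0 0 0 -1"

```text
clock: 5.03
tool_pos: [0.6095, 0.3481, 0.0757]
tool_rot: [-0.0, 0.495, 0.869, -0.0]
force: [-5.8, -3.2, 8.4]
opening: 0.165
```

```bash
python3 chk.py
```

```text
[0.60954136 0.34809633 0.07567893] 0.164902993073997 [-5.75830271 -3.18009745  8.40839245]
0.011164841143446071 0.03708308329270394 0.038727364282274676 3.4338513691694468
f vise -6.576568237465091 0.19291217938155836 tang -6.352956523821798
```

>>> apply_moves --series "-0.0009 0.0024 0 0 0 0 -1;-0.0009 0.0024 0 0 0 0 -1"

```text
clock: 5.28
tool_pos: [0.6101, 0.3483, 0.0756]
tool_rot: [-0.002, 0.495, 0.869, -0.002]
force: [-14.2, -6.5, 11.6]
opening: 0.168
```

```bash
python3 chk.py
```

```text
[0.61006095 0.3482684  0.07563534] 0.1680889265129258 [-14.18885066  -6.46955624  11.55046663]
0.011699795128339302 0.03696676214605047 0.03877404685621275 3.447927630576469
f vise -15.509604542718945 1.651837066222847 tang -15.28512150325719
```

The tangential force jumped to 15 N with no further travel, so the jaw is on the stone. One more small push, then I'll release and look.

>>> apply_moves --series "-0.0004 0.001 0 0 0 0 -1;-0.0004 0.001 0 0 0 0 -1"

```text
clock: 5.52
tool_pos: [0.6102, 0.3483, 0.0756]
tool_rot: [-0.002, 0.495, 0.869, -0.003]
force: [-16.7, -8.5, 12.9]
opening: 0.164
```

>>> apply_moves --series "0 0 0 0 0 0 1;0 0 0 0 0 0 1;0 0 0 0 0 0 1;0 0 0 0 0 0 1;0 0 0 0 0 0 1"

```text
clock: 6.15
tool_pos: [0.613, 0.3488, 0.0744]
tool_rot: [-0.0, 0.495, 0.869, 0.0]
force: [-0.6, 0.9, -0.2]
opening: 0.997
```

>>> apply_moves --series "0 0 -0.1 0 0 0 1;0 0 -0.1 0 0 0 1;0.08 -0.07 -0.1 0 0 0 1;0.08 -0.07 -0.1 0 0 0 1"

```text
clock: 6.65
tool_pos: [0.5297, 0.3761, 0.1539]
tool_rot: [-0.001, 0.494, 0.869, -0.0]
force: [-0.1, -0.1, 0.3]
opening: 1.0
```

```bash
python3 chk.py; python3 - <<'E'
from h import *
from plant import ctrl
d={}
for n in ("scene","top","wrist"):
    c=ctrl.read_camera(n);d[n]=c
    cv2.imwrite(f"pics/{n}4.png",c["image"][:,:,::-1])
pickle.dump(d,open("c4.pkl","wb"))
E
```

```text
[0.52965381 0.37608984 0.15390651] 1.0002583730900436 [-0.12035552 -0.13163221  0.2989181 ]
-0.04336964141329607 0.10184825919439874 0.11069775832078675 2.7390225466183034
f vise -0.1706268969334785 -0.052074368725986975 tang -0.1773884080469167
```

View pics/wrist4.png

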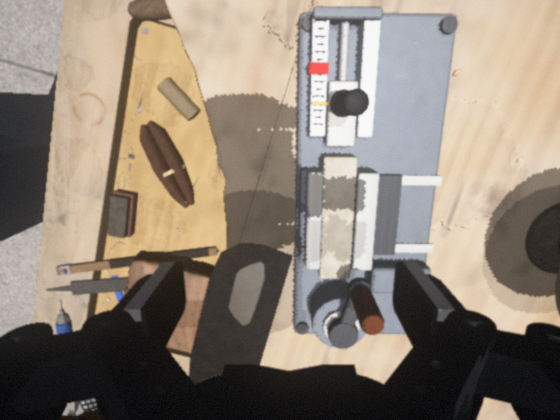

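The stone sits between both jaws with no visible gap. The pointer is at wrist (320,102), the tab at (318,68) and the post top at (355,102). I'll measure these more precisely.

```bash
python3 - <<'E'
from h import *
from plant import ctrl
from scipy import ndimage
np.set_printoptions(precision=4,suppress=True)
d=pickle.load(open("c4.pkl","rb"));W,T,S=d["wrist"],d["top"],d["scene"]
im=W["image"];h=cv2.cvtColor(im,cv2.COLOR_RGB2HSV)
sub=np.zeros(im.shape[:2],bool);sub[40:150,300:400]=1
red=sub&((h[...,0]<6)|(h[...,0]>174))&(h[...,1]>160)&(h[...,2]>100)
yel=sub&(h[...,0]>17)&(h[...,0]<32)&(h[...,1]>110)&(h[...,2]>100)
for n,m in(("red",red),("yel",yel)):
    v,u=np.nonzero(m);print(n,m.sum(),u.mean(),v.mean(),u.min(),u.max(),v.min(),v.max());c=(u.mean(),v.mean())
    for z in(.028,.031):print(z,onz(W,c,z))
a=im[50:140,290:400,::-1];cv2.imwrite("pics/wz4.png",cv2.resize(a,None,fx=6.5,fy=6.5,interpolation=cv2.INTER_CUBIC))
E
```

```text
red 78 316.1923076923077 68.35897435897436 309 326 64 73
0.028 [0.4976 0.4681 0.028 ]
0.031 [0.4975 0.4678 0.031 ]
yel 11 326.09090909090907 102.9090909090909 323 328 102 104
0.028 [0.5165 0.4517 0.028 ]
0.031 [0.5162 0.4515 0.031 ]
```

View pics/wz4.png

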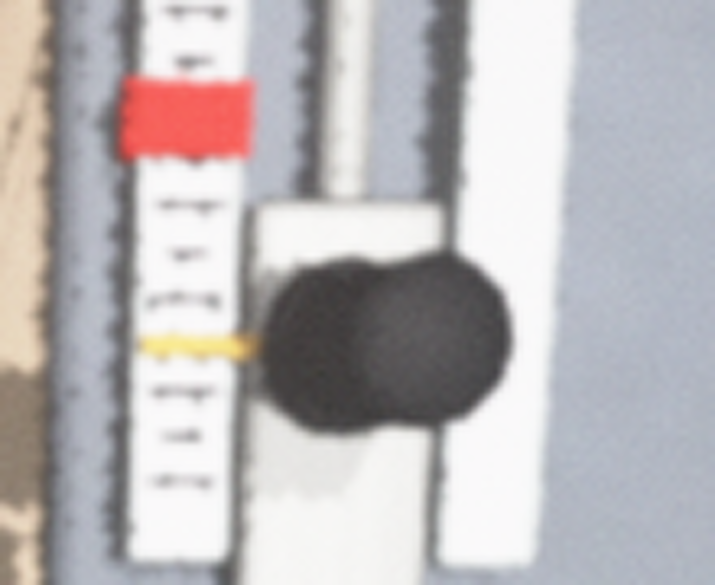

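```bash
python3 - <<'E'
from h import *
from plant import ctrl
np.set_printoptions(precision=4,suppress=True)
W=pickle.load(open("c4.pkl","rb"))["wrist"]
w=lambda u,v:((u+.5)/6.5-.5+290,(v+.5)/6.5-.5+50)
Y=np.array([-.509,.861,0])
r=onz(W,w(187,118),.0285);p=onz(W,w(198,347),.031);q=onz(W,w(432,338),.084);b=onz(W,w(345,350),.034)
print(r,p,q,b,(r-p)@Y,(r-q)@Y)
rt=onz(W,w(187,78),.0285);rb=onz(W,w(187,159),.0285);print((rt-rb)@Y)
print(share(ctrl.sense(),(*((q+b)[:2]/2),.12)), share(ctrl.sense(),(.528,.455,.12)))
E
```

```text
[0.4987 0.4692 0.0285] [0.5124 0.4492 0.031 ] [0.5264 0.4578 0.084 ] [0.5264 0.4571 0.034 ] 0.02424039069995256 0.023934704680816966
0.008348983191135752
(array([0.091 , 0.0467, 0.0436]), array([0., 0., 0.])) (array([0.0873, 0.0468, 0.0436]), array([0., 0., 0.]))
```

The draw is about 24 mm and the post is at (0.5265, 0.457). I'll turn the tool 90° so the pads push along the stop's travel and the wrist camera can see the pointer.

>>> apply_moves --series "0.09 0.047 0 0 0 -1 1;0.09 0.047 0 0 0 -1 1;0.09 0.047 0 0 0 -1 1;0.09 0.047 0 0 0 -1 1;0.09 0.047 0 0 0 -1 1"

```text
clock: 7.42
tool_pos: [0.5288, 0.4559, 0.1542]
tool_rot: [0.0, 0.125, 0.992, -0.0]
force: [-0.5, -0.6, 0.1]
opening: 1.002
```

>>> apply_moves --series "0 0 0 0 0 -1 1;0 0 0 0 0 -1 1;0 0 0 0 0 -1 1;0 0 0 0 0 -1 1;0 0 0 0 0 -1 1"

```text
clock: 8.05
tool_pos: [0.5284, 0.456, 0.1544]
tool_rot: [0.0, -0.263, 0.965, 0.0]
force: [-0.9, 0.1, -0.2]
opening: 0.998
```

```bash
python3 - <<'E'
from h import *
from plant import ctrl
s=ctrl.sense();print(s["tool_pos"],s["joint_positions"],share(s,(.5265,.457,.050),120.6))
c=ctrl.read_camera("wrist");cv2.imwrite("pics/wrist5.png",c["image"][:,:,::-1]);pickle.dump(c,open("c5.pkl","wb"))
E
```

```text
[0.52835025 0.45601124 0.15440678] [ 6.59159954e-01  5.81430218e-01  9.09958978e-01 -3.44338735e-05
  1.65003940e+00 -1.44425485e+00] (array([0.0014, 0.0022, 0.1305]), array([-0.   ,  0.   , -0.002]))
```

View pics/wrist5.png

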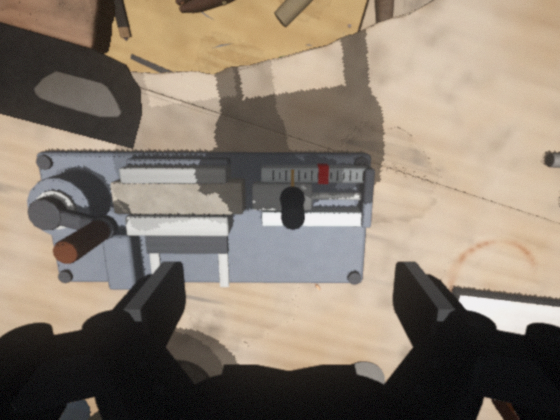

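The post top is at (292,217), between the fingers, and the vise is aligned with the image. The pointer (292,175) and tab (323,174) are both visible. I'll go down and grip.

>>> apply_moves --series "0.001 0.001 0.13 0 0 0 1;0.001 0.001 0.13 0 0 0 1;0.001 0.001 0.13 0 0 0 1;0.001 0.001 0.13 0 0 0 -1;0.001 0.001 0.13 0 0 0 -1"

```text
clock: 8.72
tool_pos: [0.528, 0.4576, 0.0541]
tool_rot: [0.003, -0.264, 0.964, 0.001]
force: [-0.2, -0.8, 0.9]
opening: 0.603
```

>>> apply_moves --series "0 0 0 0 0 0 -1;0 0 0 0 0 0 -1;0 0 0 0 0 0 -1;0 0 0 0 0 0 -1"

```text
clock: 9.22
tool_pos: [0.5266, 0.4577, 0.0518]
tool_rot: [0.001, -0.265, 0.964, 0.001]
force: [-2.9, 3.9, 5.3]
opening: 0.171
```

```bash
cat > m.py <<'E'
from h import *
from plant import ctrl
import sys
s=ctrl.sense();print(s["tool_pos"],s["force"],s["opening"])
c=ctrl.read_camera("wrist");n=sys.argv[1];cv2.imwrite(f"pics/wrist{n}.png",c["image"][:,:,::-1]);pickle.dump(c,open(f"c{n}.pkl","wb"))
a=c["image"][100:260,200:400,::-1];cv2.imwrite(f"pics/wz{n}.png",cv2.resize(a,None,fx=3.7,fy=3.7,interpolation=cv2.INTER_CUBIC))
E
python3 m.py 6
```

```text
[0.52655446 0.4577226  0.05182961] [-2.85635447  3.88110732  5.2879107 ] 0.17114576630229805
```

View pics/wrist6.png

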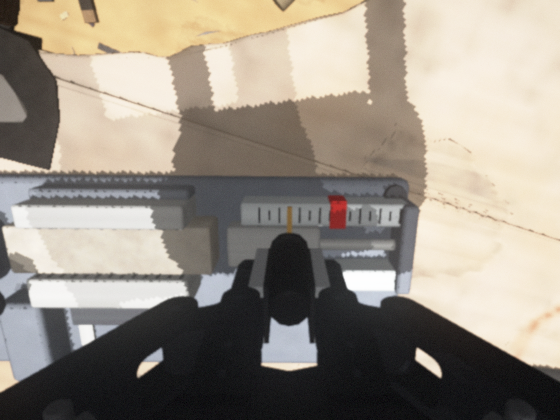

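The post is gripped, with the pointer at column 289 and the tab at 338 (≈24 mm). I'll draw it back along tool +y.

>>> apply_moves --series "0 0.008 0 0 0 0 -1;0 0.016 0 0 0 0 -1;0 0.024 0 0 0 0 -1;0 0.03 0 0 0 0 -1;0 0.03 0 0 0 0 -1"

```text
clock: 9.9
tool_pos: [0.5159, 0.4761, 0.0518]
tool_rot: [0.001, -0.264, 0.965, -0.001]
force: [1.6, -7.1, 6.9]
opening: 0.169
```

```bash
python3 m.py 7; python3 - <<'E'
from h import *
c=pickle.load(open("c7.pkl","rb"));im=c["image"];h=cv2.cvtColor(im,cv2.COLOR_RGB2HSV)
sub=np.zeros(im.shape[:2],bool);sub[190:236,230:410]=1
for n,m in(("red",((h[...,0]<6)|(h[...,0]>174))&(h[...,1]>150)&(h[...,2]>90)),("brass",(h[...,0]>10)&(h[...,0]<32)&(h[...,1]>110)&(h[...,2]>90))):
    v,u=np.nonzero(m&sub);print(n,len(u),u.mean(),u.min(),u.max(),v.mean())
E
```

```text
[0.5158899  0.47606179 0.0517763 ] [ 1.63512325 -7.14726627  6.93447841] 0.1687871275619808
red 373 296.30563002680964 288 302 210.23324396782843
brass 101 289.41584158415844 287 291 219.01980198019803
```

View pics/wz7.png

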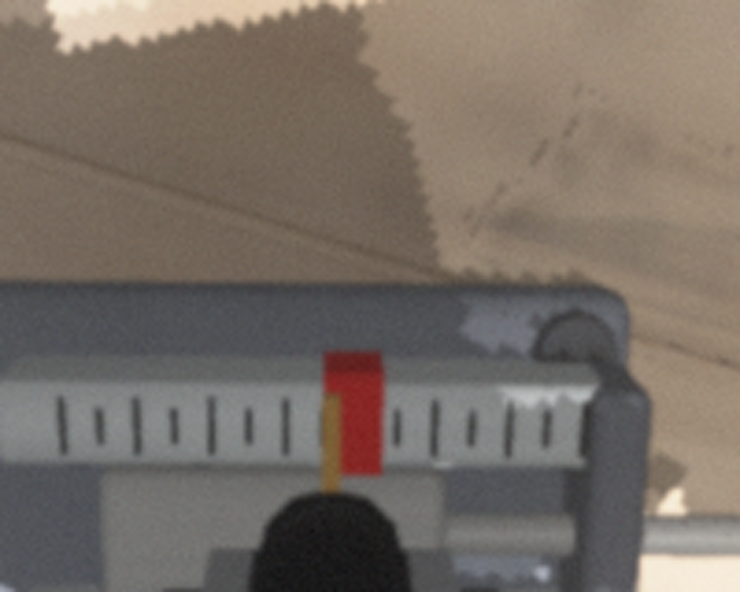

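The pointer is at zoom column 331 and the tab's middle at 354, so it is about 3.2 mm short. Correcting that.

>>> apply_moves --series "0 0.004 0 0 0 0 -1;0 0.004 0 0 0 0 -1;0 0.004 0 0 0 0 -1"

```text
clock: 10.32
tool_pos: [0.5145, 0.4784, 0.0518]
tool_rot: [0.001, -0.264, 0.965, -0.001]
force: [2.0, -6.1, 6.6]
opening: 0.166
```

```bash
python3 m.py 8
```

```text
[0.51450651 0.4784496  0.05179071] [ 1.97333965 -6.07872265  6.59200419] 0.16606709043430787
```

View pics/wz8.png

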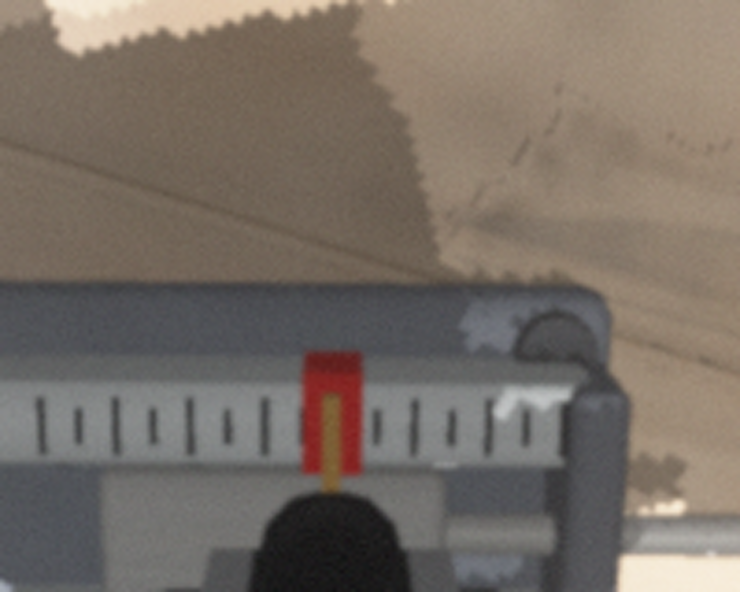

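View pics/wrist8.png

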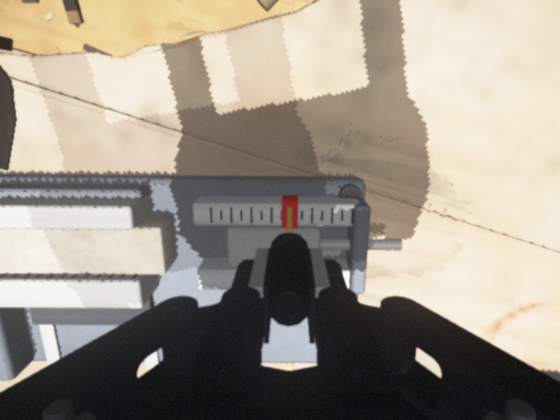

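The pointer (column 331) is within about 0.2 mm of the tab's middle (332.5). I'll hold briefly, check it's at rest, then hand in.

>>> apply_moves --series "0 0 0 0 0 0 -1;0 0 0 0 0 0 -1;0 0 0 0 0 0 -1;0 0 0 0 0 0 -1;0 0 0 0 0 0 -1"

```text
clock: 11.0
tool_pos: [0.5145, 0.4784, 0.0518]
tool_rot: [0.001, -0.264, 0.965, -0.001]
force: [2.0, -5.8, 7.0]
opening: 0.172
```

```bash
python3 m.py 9; python3 - <<'E'
from plant import ctrl
import cv2
for n in("top","scene"):cv2.imwrite(f"pics/{n}9.png",ctrl.read_camera(n)["image"][:,:,::-1])
E
```

```text
[0.51452342 0.47843619 0.05180885] [ 1.95766474 -5.80437911  6.95016534] 0.17163191611061357
```

View pics/wz9.png

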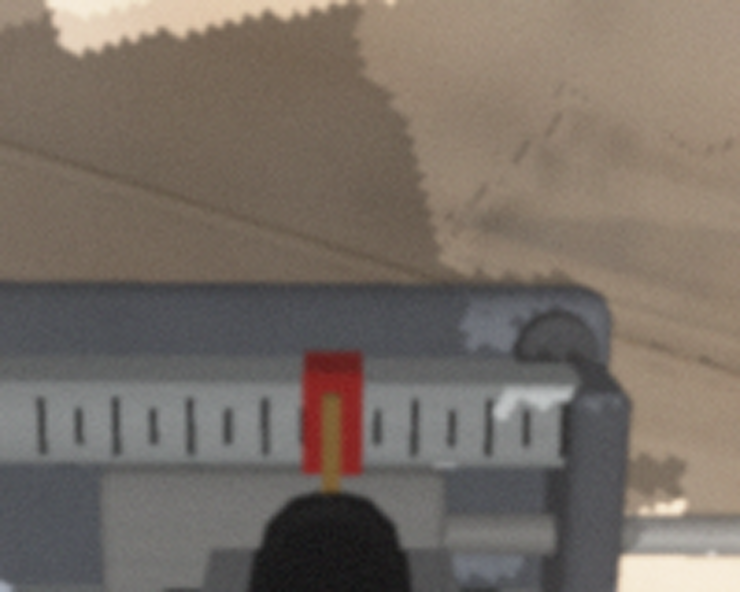

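View pics/top9.png

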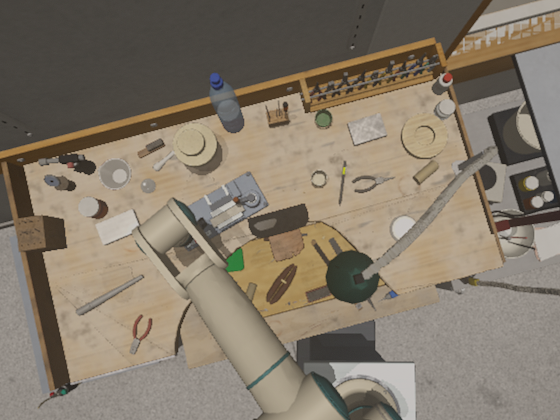

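The pointer is steady on the tab, and the cup (319,180), pen (343,182) and pliers (372,184) are where they started.

```bash
python3 -c "
from plant import ctrl
print(ctrl.hand_in())"
```

```text
the job is handed in; nothing more can be done
None
```

The job is handed in, with the stone clamped, the stop's pointer on the red tab and the gripper still holding the post. It took about 11 s; hand-in gave no verdict.

- **Clamping:** I turned the crank from about 0.8 to 3.45 rad. The knob then stopped moving while the push on it rose past 15 N, and I let go. The wrist picture taken after release shows the stone flush between both jaws, but I could not measure the jaw forces directly.
- **End stop:** I drew the post back about 24 mm. The first pull ended 3.2 mm short, so I corrected it from the wrist picture.
- **Last checks:** the pointer is within about 0.2 mm of the tab's middle. It did not move over a further 0.6 s, with the spring pulling at about 6 N. The cup, pen and pliers look unmoved in the top view.

No check failed or disagreed at the end.

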